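# Rebuild a circuit-board stack on its standoff posts from a board vise

### The arm

A 6-joint arm with a two-finger parallel gripper is mounted at the origin on a cart in front of the work surface, level with it; the furniture and walls round the work are solid. World frame = base frame: x ahead of the robot, y to its left, z up, the work surface at z = 0. Lengths are in mm, angles in rad, forces in N, time in s.
With the tool pointing down it reaches from about 325 to 775 mm from the base axis. Payload 9.3 kg.
Tool frame: the origin (TCP) lies at the very end of the fingers, on their centre line; the grasp point (between the pads) lies 19 mm behind it; z points along the fingers, y is the direction in which the jaws open and shut (so a half turn about z gives the same grasp; the last joint's range is limited). The gripper opens to 85 mm and grips with 20 to 120 N. Pads are 22 mm wide; open, the fingers measure 114 mm over their backs; the gripper's body (76 mm by 85 mm) begins 54 mm behind the grasp point. The pads swing forward as they close: fully open they stand 13 mm farther back than shut.
Start: joints at [-1.297, 0.259, 0.021, 1.334, 0, 1.418], TCP at [227.671, -500.662, 231.279] pointing down, gripper open.
Joint ranges: [-3.04, 3.04], [-0.91, 1.82], [-1.04, 1.36], [-1.92, 1.95], [-1.52, 1.45], [-3.14, 3.14]. Speed limits (rad/s): [2.22, 2.22, 2.79, 3.14, 3.14, 3.14].

### API

Orientations are given as a 3x3 rotation matrix whose columns are the frame's x, y, z axes.
In Python, from cell import manip gives the robot as it stands.
- The arm moves only by the tool play_rows, never from a script. Its argument "motion" is a list of rows, each a list of 3 entries, a list of its own where there are three numbers: the finger opening in mm, from 0 to 85.4, then the shift along the tool's x, y, z in mm, then the turn, a rotation vector about the tool's x, y, z in rad. In form: [[jaw, [tx, ty, tz], [wx, wy, wz]], ...]. A call has exactly 8 rows; each row is the pose to reach, as a shift and turn from the pose commanded when the call began, along the tool's axes at that moment; what a row does not reach only later rows make up. A row lasts 1/10 s, in which the tool goes at most 50 mm and 8.59 degrees, less where a joint would pass 70% of its speed; a pose out of reach is approached as far as the arm can. A call with a gripper value outside its range is refused whole. The fingers move at their own pace and stop on an object; "newtons" is the grip in N (left out, the last holds). Time passes only in rows, so rows that repeat a pose let the fingers close, or fill a call up. It gives the time, the measured TCP pose, the force and the opening at its end, in the units of the state.
- manip.state(): the state, without advancing time (a new reading comes with each control period).
- manip.get_image(name): name is "scene" or "top" or "wrist"; returns the picture (384x512x3 uint8, red, green, blue); there is no depth.
- manip.camera_model(name): a dict with "fx", "fy", "cx", "cy" (pixels), "R" (3x3) and "t" (3): a world point X has camera coordinates R X + t. Camera axes: x right, y down, z forward; pixel columns grow to the right and rows downward; lengths in mm; the calibration is good to about 2 mm. The wrist camera is an equidistant fisheye: a pixel r from the principal point sees the ray r / f radians off the axis. A picture is of the moment at which its call begins: read the wrist's pose just before it. camera_model takes no time and is no camera call; for the wrist camera it gives the pose at the moment of the call.
- manip.hand_in(): hands the job in, once; it reports no verdict.
The state is a dict: "time_s": time; "q": joint angles; "joint_vel": joint speeds; "tau": joint torques, N m; "position": TCP position; "ee_rot": TCP orientation; "wrist_force": force on the tool from outside, world axes, zero at the start; "moment": the same for the moment, N m; "gripper_width": opening from 0.0 (shut) to 1.0 (fully open).
Only numpy, scipy, OpenCV 4.12 (cv2) and the standard library are available. Lean on these libraries where they do the work, as an engineer would, in place of code of your own. Each camera call takes 0.05 s, during which the arm holds its last target. There are 200 camera calls.

### The job

Rebuild the circuit-board stack of the timing machine's spare module: draw the sliding jaw of the board vise back to its end stop, lift out the finished green board and lower it over all four posts of the aluminium base, so that it is the bottom one. Stack every blue board on the mat on top of it over the same posts, in any order, then the bare aluminium cover plate last, everything fully down and flat; push the empty vise's jaw fully home as well. Leave the other things on the bench where they are.

Things in the scene. Friction and masses are not known exactly. Their poses are not given: they have to be found in the camera images.
- main_board_center (a point): Green circuit board, 60 g, in the vise at the start, strips on its bed, 4 mm of one short end under the sliding jaw's lip. Centre of its 96 (x) x 56 (y) x 4 mm plate, z up, 8 mm above what it stands on: two 6 mm high strips underneath (22 mm either side of the middle, 36 mm along y). Long edges free to grip. Four 9 mm through holes at x +-40, y +-20 mm; either way round fits.
- board_1_center (a point): Blue circuit board 1 of up to three (two or three are there), 60 g, flat on the mat; parts on top up to 4.5 mm high. Centre of its 96 (x) x 56 (y) x 4 mm plate, z up, 8 mm above what it stands on: two 6 mm high strips underneath (22 mm either side of the middle, 36 mm along y). Long edges free to grip. Four 9 mm through holes at x +-40, y +-20 mm; either way round fits.
- board_2_center (a point): Blue circuit board 2 of up to three (two or three are there), 60 g, flat on the mat; parts on top up to 4.5 mm high. Centre of its 96 (x) x 56 (y) x 4 mm plate, z up, 8 mm above what it stands on: two 6 mm high strips underneath (22 mm either side of the middle, 36 mm along y). Long edges free to grip. Four 9 mm through holes at x +-40, y +-20 mm; either way round fits.
- board_3_center (a point): Blue circuit board 3 of up to three (two or three are there), 60 g, flat on the mat; parts on top up to 4.5 mm high. Centre of its 96 (x) x 56 (y) x 4 mm plate, z up, 8 mm above what it stands on: two 6 mm high strips underneath (22 mm either side of the middle, 36 mm along y). Long edges free to grip. Four 9 mm through holes at x +-40, y +-20 mm; either way round fits.
- cover_plate_center (a point): Bare aluminium cover plate with a row of dark vent slots, 100 g, flat on the mat. Centre of its 96 (x) x 56 (y) x 4 mm plate, z up, 8 mm above what it stands on: two 6 mm high strips underneath (22 mm either side of the middle, 36 mm along y). Long edges free to grip. Four 9 mm through holes at x +-40, y +-20 mm; either way round fits.
- stack_seat (a point): Seat on the base for the first board: midway between the four posts, at the top of their 11 mm brass collars, on which the plate's underside comes to lie. Axes as the base, z up. Steel posts 5 mm thick at x +-40, y +-20 mm, ending 48 mm above this point, the last 7 mm tapered. Plate centres in the finished stack: 2, 12, 22, 32 (and 42) mm above this point.
- chassis_base: Aluminium base 118 x 70 x 4 mm with the posts, fast on the mat; origin at the middle of its underside, seat 12 mm above it; green terminal block 13 mm high at its +x end. Each further board's strips stand on the plate below, leaving 6 mm between plates at the long edges: fingertips reaching less than 5 mm below a gripped plate touch nothing there.
- jaw_tab (a point): Centre of the black upright tab on the vise's sliding jaw, by which to move it: 12 mm thick along the slide (x), 20 mm wide (y), 24 mm high, its foot on the jaw, its top 58.5 mm above the vise's foot. The jaw opens along this point's -x, roughly towards the robot; +x points to the fixed jaw.
- vise_jaw (a joint): Sliding jaw of the vise in m: 0 fully home (closed), about 0.013 where it holds the board, 0.040 drawn back to its end stop. Slides with about 3 N of friction and stays where it is left.
- vise_bed (a point): Grey board vise, 190 x 70 mm, fast on the mat: centre of the top of its bed, 20 mm above its foot, 34 mm wide; x along the slide towards the fixed jaw (34 mm high). The held board lies centred over this point, its long edges along x, free on both sides.
- tweezers: Steel tweezers 14 x 124 x 10 mm lying left of the mat. Loose, to be left alone; origin at the middle of its underside.
- loupe: Black eye loupe 30 mm wide, 31 mm high, at the near right corner of the mat. Loose, to be left alone; origin at the middle of its underside.
- brass_box: Round brass box 45 mm wide, 23 mm high, on the bench in front of the white power unit. Loose, to be left alone; origin at the middle of its underside.
- oil_bottle: Amber oil bottle with black cap, 44 mm wide, 72 mm high, at the front of the bench, left of the tool tray. Loose, to be left alone; origin at the middle of its underside.

How it is judged:
By the outcome, as a careful person would: the job done as asked, in the order asked, and still so for the second after the job is handed in, with the robot touching nothing.
Of board_1, board_2, board_3 only 2 to 3 are there at a start; the rules pass over those that are not, and their reading is None.
At some moment in a run one of board_1, board_2, board_3, cover_plate may be knocked a few centimetres aside while the robot is not near it.
It also fails if it takes over 210 s, if anything falls off the work surface, if the arm or the gripper's body presses on something with over 40 N, if the wrist force passes 120 N, or if a joint passes its speed limit or range.

## Working session

There is one attempt and no reset: what is moved stays moved. The work goes in short steps, Python scripts to look and compute and a tool call to move; the robot and the scene stay as the last step left them, time stands still between calls to the robot, and variables do not carry over. Pictures are saved under pics/ and viewed, on a budget of 14 in all, crops included, one or two more only if the job needs it, and the job is handed in when it is done.

Besides the shell and the picture viewer there is one more tool, called after "Emit:" as name(argument=value, ...) on one line, values as JSON. play_rows: Moves the arm, as the interface text tells. Its arguments: {"type":"object","properties":{"motion":{"type":"array","items":{"type":"array"}},"newtons":{"type":"number"}},"required":["motion"]}

```bash
mkdir -p pics; cat > h.py <<'E'
import numpy as np, cv2
from cell import manip
def grab(n,f):
    m=manip.camera_model(n); im=manip.get_image(n); cv2.imwrite('pics/'+f,im[:,:,::-1]); return im,m
def ray(m,u,v,n):
    R=np.array(m['R']);t=np.array(m['t'])
    x=(u-m['cx'])/m['fx'];y=(v-m['cy'])/m['fy']
    if n=='wrist':
        r=np.hypot(x,y); s=np.sin(r)/r if r>1e-9 else 1; d=np.array([x*s,y*s,np.cos(r)])
    else: d=np.array([x,y,1.])
    return -R.T@t, R.T@d
def onz(m,u,v,z,n='top'):
    o,d=ray(m,u,v,n); return o+d*(z-o[2])/d[2]
def proj(m,X,n):
    c=np.array(m['R'])@np.array(X)+np.array(m['t'])
    if n=='wrist':
        a=np.arctan2(np.hypot(c[0],c[1]),c[2]); p=np.arctan2(c[1],c[0]); return m['cx']+m['fx']*a*np.cos(p), m['cy']+m['fy']*a*np.sin(p)
    return m['cx']+m['fx']*c[0]/c[2], m['cy']+m['fy']*c[1]/c[2]
E
python3 - <<'E'
from h import *
s=manip.state();print({k:np.round(v,3).tolist() for k,v in s.items()})
for n in('top','scene'):
    im,m=grab(n,n+'0.png'); print(n,m['fx'],m['cx'],m['cy'],np.round(-np.array(m['R']).T@m['t']),np.round(m['R'],2).tolist())
    cv2.imwrite('pics/'+n+'0b.png',cv2.resize(im[:,:,::-1],(800,600),interpolation=cv2.INTER_CUBIC))
E
```

```text
{'time_s': 0.0, 'q': [-1.297, 0.259, 0.021, 1.334, 0.0, 1.418], 'joint_vel': [0.001, -0.001, 0.001, -0.001, 0.002, -0.001], 'tau': [0.0, -55.564, 34.452, 0.014, -0.0, 0.0], 'position': [227.588, -500.382, 230.675], 'ee_rot': [[0.91, 0.414, -0.0], [0.414, -0.91, 0.001], [0.0, -0.001, -1.0]], 'wrist_force': [0.401, -0.116, 0.353], 'moment': [0.024, -0.01, 0.026], 'gripper_width': 0.999}
top 413.6874187237125 259.5989173637795 191.71489690888225 [ 414.  249. 1018.] [[-0.0, -1.0, -0.02], [-1.0, 0.01, -0.09], [0.09, 0.02, -1.0]]
scene 393.1011956093941 259.89260761110205 198.3207265909569 [ -36. 1071.  505.] [[-0.85, -0.53, -0.02], [-0.21, 0.36, -0.91], [0.49, -0.76, -0.42]]
```

View pics/top0b.png

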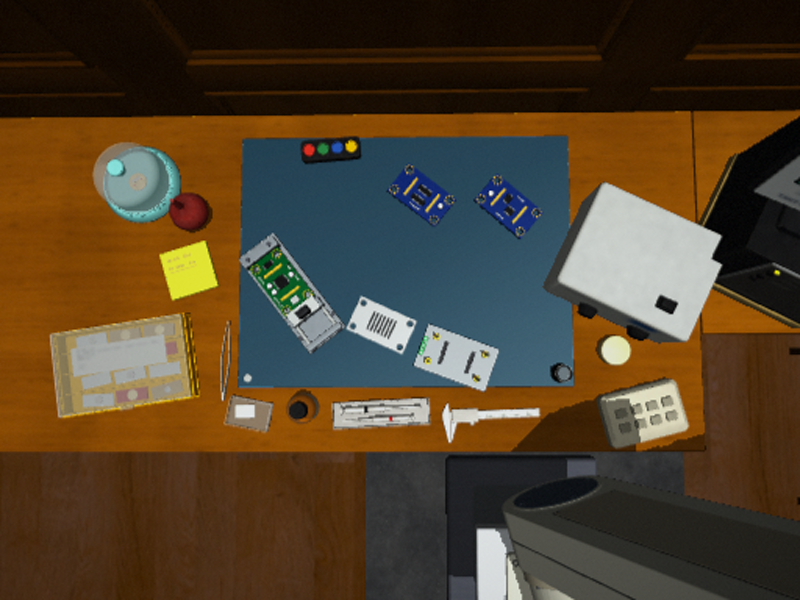

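View pics/scene0b.png

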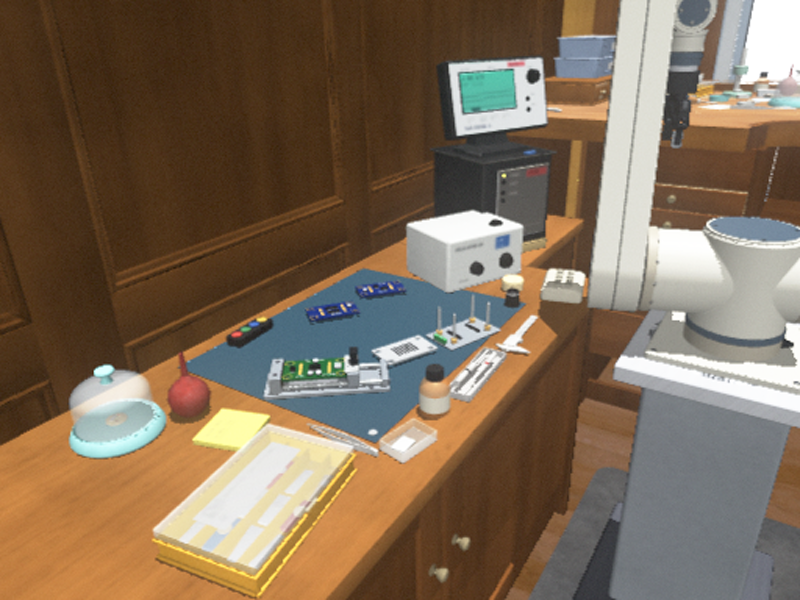

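The top view (800-px scale) shows two blue boards at about (421,195) and (509,207), the cover at (382,325), the base at (456,357) and the vise with the green board at (290,290). The vise's sliding jaw is on the near side.

```bash
python3 - <<'E'
from h import *
im=cv2.imread('pics/top0.png');m=manip.camera_model('top');hsv=cv2.cvtColor(im,cv2.COLOR_BGR2HSV)
S=.64
def comp(mask,box,z,name):
    x0,y0,x1,y1=[int(a*S) for a in box]; k=np.zeros_like(mask);k[y0:y1,x0:x1]=mask[y0:y1,x0:x1]
    k=cv2.morphologyEx(k,cv2.MORPH_CLOSE,np.ones((5,5)))
    c=max(cv2.findContours(k,0,1)[0],key=cv2.contourArea)
    w=np.array([onz(m,u,v,z)[:2] for u,v in c[:,0]],np.float32)
    (cx,cy),(a,b),an=cv2.minAreaRect(w)
    if a<b: an+=90;a,b=b,a
    print(name,round(cx,1),round(cy,1),'size',round(a),round(b),'long-axis deg',round(an,1),'reach',round(np.hypot(cx,cy)))
blue=cv2.inRange(hsv,(108,150,60),(130,255,255)); white=cv2.inRange(hsv,(0,0,120),(180,70,255)); grn=cv2.inRange(hsv,(45,120,40),(80,255,255))
comp(blue,(370,150,465,235),8,'B1');comp(blue,(465,165,555,245),8,'B2')
comp(white,(340,285,420,360),8,'cover');comp(white,(412,315,505,398),4,'base');comp(grn,(240,235,330,340),28,'green')
comp(white|cv2.inRange(hsv,(0,0,90),(180,80,255))|grn,(235,225,347,360),20,'vise')
print(onz(m,424*S,346*S,17),'terminal')
E
```

```text
B1 669.3 241.7 size 98 57 long-axis deg 51.6 reach 712
B2 650.2 103.8 size 97 57 long-axis deg 49.0 reach 658
cover 464.4 312.1 size 111 59 long-axis deg 65.4 reach 560
base 410.5 188.8 size 118 71 long-axis deg 69.7 reach 452
green 530.0 460.3 size 94 57 long-axis deg 37.0 reach 702
vise 512.2 445.2 size 188 70 long-axis deg 37.7 reach 679
[428.09810321 238.4539468   17.        ] terminal
```

```bash
cat >> h.py <<'E'
def plan(wps,cur=None):
    """wps: (x,y,z,yaw deg of tool x). prints tool-frame shift, turn for each leg (tool down)"""
    from scipy.spatial.transform import Rotation as Ro
    s=manip.state(); R=np.array(s['ee_rot']); p=np.array(s['position'])
    for w in wps:
        a=np.radians(w[3]); Rt=np.array([[np.cos(a),np.sin(a),0],[np.sin(a),-np.cos(a),0],[0,0,-1]])
        d=np.round(R.T@(np.array(w[:3])-p),1); r=np.round(Ro.from_matrix(R.T@Rt).as_rotvec(),3)
        print('leg',d.tolist(),r.tolist()); p=p+R@d; R=R@Ro.from_rotvec(r).as_matrix()
E
python3 - <<'E'
from h import *
m=manip.camera_model('wrist');s=manip.state();R=np.array(s['ee_rot'])
print(m['fx'],m['cx'],m['cy'],'cam in tool',np.round(R.T@(-np.array(m['R']).T@m['t']-s['position']),1),np.round(np.array(m['R'])@R,3).tolist())
plan([(330,-250,260,84),(390,60,260,144),(470,330,260,200),(495,430,260,217.5)])
E
```

```text
297.3186396354542 257.0331388724671 190.3946414638756 cam in tool [  83.4   -0.6 -142.4] [[-0.0, 1.0, -0.0], [-0.946, -0.0, -0.324], [-0.324, 0.0, 0.946]]
leg [196.9, -185.6, -29.0] [-0.001, -0.001, -1.039]
leg [314.6, 27.2, -0.1] [-0.0, 0.0, -1.047]
leg [94.1, 265.4, -0.0] [-0.0, -0.0, -0.978]
leg [-57.7, 85.4, -0.1] [-0.0, -0.0, -0.305]
```

Emit:
play_rows(motion=[[85,[197,-186,-29],[0,0,-1.04]],[85,[197,-186,-29],[0,0,-1.04]],[85,[197,-186,-29],[0,0,-1.04]],[85,[197,-186,-29],[0,0,-1.04]],[85,[197,-186,-29],[0,0,-1.04]],[85,[197,-186,-29],[0,0,-1.04]],[85,[197,-186,-29],[0,0,-1.04]],[85,[197,-186,-29],[0,0,-1.04]]])

```text
time_s: 0.9
position: [330.2, -249.0, 260.4]
ee_rot: [[0.1, 0.995, 0.0], [0.995, -0.1, -0.0], [-0.0, 0.0, -1.0]]
wrist_force: [0.3, 0.0, 0.4]
gripper_width: 0.997
```

Emit:
play_rows(motion=[[85,[315,27,0],[0,0,-1.05]],[85,[315,27,0],[0,0,-1.05]],[85,[315,27,0],[0,0,-1.05]],[85,[315,27,0],[0,0,-1.05]],[85,[315,27,0],[0,0,-1.05]],[85,[315,27,0],[0,0,-1.05]],[85,[315,27,0],[0,0,-1.05]],[85,[315,27,0],[0,0,-1.05]]])

```text
time_s: 1.7
position: [389.7, 62.4, 259.9]
ee_rot: [[-0.813, 0.583, -0.001], [0.583, 0.813, 0.0], [0.001, -0.0, -1.0]]
wrist_force: [0.5, 0.0, 0.5]
gripper_width: 0.999
```

Emit:
play_rows(motion=[[85,[94,265,0],[0,0,-0.98]],[85,[94,265,0],[0,0,-0.98]],[85,[94,265,0],[0,0,-0.98]],[85,[94,265,0],[0,0,-0.98]],[85,[94,265,0],[0,0,-0.98]],[85,[94,265,0],[0,0,-0.98]],[85,[94,265,0],[0,0,-0.98]],[85,[94,265,0],[0,0,-0.98]]])

```text
time_s: 2.5
position: [469.2, 330.0, 259.1]
ee_rot: [[-0.939, -0.343, -0.002], [-0.343, 0.939, -0.001], [0.002, -0.001, -1.0]]
wrist_force: [-0.8, 0.1, 0.4]
gripper_width: 0.997
```

```bash
python3 - <<'E'
from h import *
s=manip.state();print(s['time_s'],np.round(s['position'],1),np.round(s['q'],2),np.round(s['ee_rot'],3).tolist())
plan([(495,430,250,217.5)])
E
```

```text
2.5 [469.2 330.  259.1] [ 0.47  0.3   0.14  1.42 -0.    0.12] [[-0.939, -0.343, -0.002], [-0.343, 0.939, -0.001], [0.002, -0.001, -1.0]]
leg [-58.6, 85.1, 9.0] [-0.0, -0.002, -0.304]
```

Emit:
play_rows(motion=[[85,[-58.6,85,9],[0,0,-0.304]],[85,[-58.6,85,9],[0,0,-0.304]],[85,[-58.6,85,9],[0,0,-0.304]],[85,[-58.6,85,9],[0,0,-0.304]],[85,[-58.6,85,9],[0,0,-0.304]],[85,[-58.6,85,9],[0,0,-0.304]],[85,[-58.6,85,9],[0,0,-0.304]],[85,[-58.6,85,9],[0,0,-0.304]]])

```text
time_s: 3.3
position: [493.8, 429.9, 252.1]
ee_rot: [[-0.792, -0.611, 0.001], [-0.611, 0.792, 0.001], [-0.001, -0.0, -1.0]]
wrist_force: [0.2, 0.5, 0.5]
gripper_width: 0.992
```

```bash
python3 - <<'E'
from h import *
import json
im,m=grab('wrist','w1.png'); json.dump({k:np.array(v).tolist() for k,v in m.items()},open('w1.json','w'))
cv2.imwrite('pics/w1b.png',cv2.resize(im[:,:,::-1],(800,600),interpolation=cv2.INTER_CUBIC))
E
```

```text
(no output)
```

View pics/w1b.png

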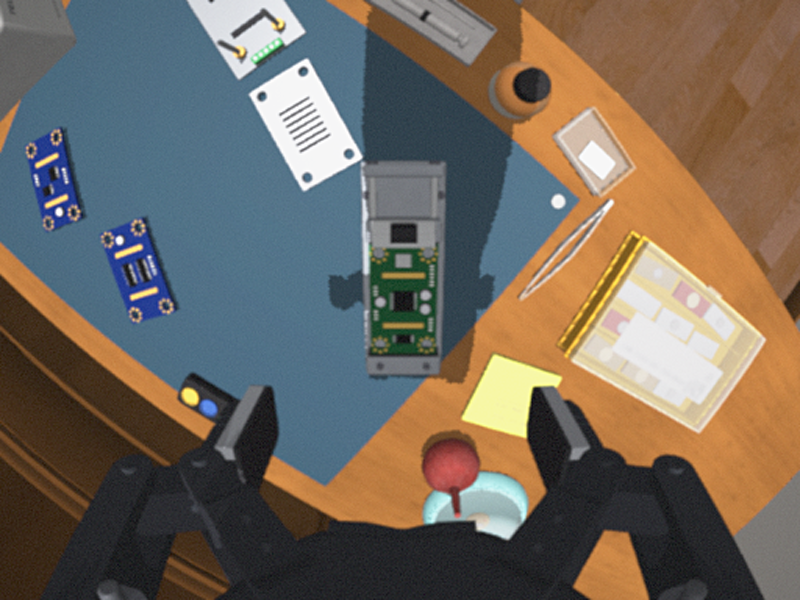

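The wrist view (800-px scale) shows the vise upright. The black tab is at (403,233), the green board spans (370–438, 250–355), and the fixed jaw is at (404,365).

```bash
cat >> h.py <<'E'
def rect(mask,box,z,m,n,name,S=.64,close=5):
    x0,y0,x1,y1=[int(a*S) for a in box]; k=np.zeros_like(mask);k[y0:y1,x0:x1]=mask[y0:y1,x0:x1]
    if close: k=cv2.morphologyEx(k,cv2.MORPH_CLOSE,np.ones((close,close)))
    c=max(cv2.findContours(k,0,1)[0],key=cv2.contourArea)
    w=np.array([onz(m,u,v,z,n)[:2] for u,v in c[:,0]],np.float32)
    (cx,cy),(a,b),an=cv2.minAreaRect(w)
    if a<b: an+=90;a,b=b,a
    print(name,'c',round(cx,1),round(cy,1),'size',round(a,1),round(b,1),'long deg',round(an,1)); return cx,cy,an
E
python3 - <<'E'
from h import *
import json
im=cv2.imread('pics/w1.png');m=json.load(open('w1.json'));hsv=cv2.cvtColor(im,cv2.COLOR_BGR2HSV)
rect(cv2.inRange(hsv,(45,100,30),(85,255,255)),(362,235,446,362),30,m,'wrist','green',close=9)
rect(cv2.inRange(hsv,(0,0,0),(180,255,60)),(385,215,425,250),58.5,m,'wrist','tab',close=3)
rect(cv2.inRange(hsv,(0,0,75),(180,80,255))|cv2.inRange(hsv,(45,100,30),(85,255,255)),(355,150,455,390),25,m,'wrist','vise',close=5)
blue=cv2.inRange(hsv,(108,150,60),(130,255,255))
rect(blue,(90,205,190,330),10,m,'wrist','B1');rect(blue,(10,115,90,240),10,m,'wrist','B2')
rect(cv2.inRange(hsv,(0,0,140),(180,60,255)),(240,50,365,195),10,m,'wrist','cover',close=5)
for n,(u,v) in dict(bedL=(369,362),fixR=(440,362),nearL=(366,162),nearR=(445,163)).items(): print(n,np.round(onz(m,u*.64,v*.64,34,'wrist'),1))
E
```

```text
green c 530.3 459.9 size 92.0 54.7 long deg 37.9
tab c 478.2 419.2 size 17.2 12.9 long deg 127.7
vise c 510.9 449.4 size 210.5 78.8 long deg 38.9
B1 c 667.9 241.0 size 96.7 58.3 long deg 51.6
B2 c 649.2 103.4 size 96.4 58.6 long deg 48.4
cover c 466.8 315.6 size 123.8 59.4 long deg 65.4
bedL [589.8 468.8  34. ]
fixR [552.1 517.7  34. ]
nearL [455.2 366.1  34. ]
nearR [418.7 414.5  34. ]
```

```bash
python3 - <<'E'
from h import *
plan([(478.2,419.2,90,217.8),(478.2,419.2,42,217.8),(478.2-28*.79,419.2-28*.613,42,217.8)])
E
```

```text
leg [19.1, 0.9, 161.9] [-0.0, 0.001, -0.002]
leg [-0.0, -0.0, 48.0] [-0.0, -0.0, 0.0]
leg [28.0, -0.0, -0.0] [-0.0, -0.0, 0.0]
```

Emit:
play_rows(motion=[[50,[19,1,60],[0,0,0]],[50,[19,1,110],[0,0,0]],[50,[19,1,160],[0,0,0]],[50,[19,1,162],[0,0,0]],[50,[19,1,175],[0,0,0]],[50,[19,1,190],[0,0,0]],[50,[19,1,205],[0,0,0]],[50,[19,1,210],[0,0,0]]], newtons=40)

```text
time_s: 4.15
position: [478.1, 419.8, 40.7]
ee_rot: [[-0.791, -0.612, -0.0], [-0.612, 0.791, -0.0], [0.0, -0.0, -1.0]]
wrist_force: [-0.1, 0.0, 0.6]
gripper_width: 0.583
```

Emit:
play_rows(motion=[[10,[0,0,0],[0,0,0]],[10,[0,0,0],[0,0,0]],[10,[0,0,0],[0,0,0]],[10,[0,0,0],[0,0,0]],[10,[0,0,0],[0,0,0]],[10,[0,0,0],[0,0,0]],[10,[0,0,0],[0,0,0]],[10,[0,0,0],[0,0,0]]], newtons=40)

```text
time_s: 4.95
position: [479.0, 419.8, 42.5]
ee_rot: [[-0.791, -0.612, 0.002], [-0.612, 0.791, 0.0], [-0.002, -0.001, -1.0]]
wrist_force: [2.4, -4.6, 5.9]
gripper_width: 0.219
```

Emit:
play_rows(motion=[[10,[4,0,0],[0,0,0]],[10,[8,0,0],[0,0,0]],[10,[12,0,0],[0,0,0]],[10,[16,0,0],[0,0,0]],[10,[20,0,0],[0,0,0]],[10,[24,0,0],[0,0,0]],[10,[26,0,0],[0,0,0]],[10,[27,0,0],[0,0,0]]])

```text
time_s: 5.75
position: [458.0, 403.6, 42.5]
ee_rot: [[-0.791, -0.612, 0.003], [-0.612, 0.791, 0.001], [-0.003, -0.001, -1.0]]
wrist_force: [5.3, -1.8, 3.8]
gripper_width: 0.216
```

Emit:
play_rows(motion=[[10,[0.5,0,0],[0,0,0]],[10,[1,0,0],[0,0,0]],[10,[1.5,0,0],[0,0,0]],[10,[1.5,0,0],[0,0,0]],[10,[1.5,0,0],[0,0,0]],[10,[1.5,0,0],[0,0,0]],[10,[1.5,0,0],[0,0,0]],[10,[1.5,0,0],[0,0,0]]])

```text
time_s: 6.55
position: [457.5, 403.2, 42.5]
ee_rot: [[-0.791, -0.612, 0.004], [-0.612, 0.791, 0.002], [-0.005, -0.001, -1.0]]
wrist_force: [7.3, 0.1, 2.9]
gripper_width: 0.225
```

Emit:
play_rows(motion=[[10,[1,0,0],[0,0,0]],[10,[2,0,0],[0,0,0]],[10,[3,0,0],[0,0,0]],[10,[3,0,0],[0,0,0]],[10,[3,0,0],[0,0,0]],[10,[3,0,0],[0,0,0]],[10,[3,0,0],[0,0,0]],[10,[3,0,0],[0,0,0]]])

```text
time_s: 7.35
position: [457.5, 403.2, 42.5]
ee_rot: [[-0.791, -0.612, 0.008], [-0.612, 0.791, 0.006], [-0.01, -0.001, -1.0]]
wrist_force: [17.2, 9.1, -7.6]
gripper_width: 0.22
```

Emit:
play_rows(motion=[[50,[0,0,0],[0,0,0]],[50,[0,0,0],[0,0,0]],[50,[0,0,0],[0,0,0]],[50,[0,0,-30],[0,0,0]],[50,[0,0,-60],[0,0,0]],[80,[0,0,-100],[0,0,0]],[80,[0,0,-110],[0,0,0]],[80,[0,0,-110],[0,0,0]]])

```text
time_s: 8.15
position: [453.6, 401.0, 153.1]
ee_rot: [[-0.79, -0.613, 0.003], [-0.613, 0.79, 0.002], [-0.003, -0.0, -1.0]]
wrist_force: [-0.7, -0.2, -0.6]
gripper_width: 0.938
```

```bash
python3 - <<'E'
from h import *
import json
plan([(528.7,458.7,100,217.8)])
im,m=grab('wrist','w2.png'); json.dump({k:np.array(v).tolist() for k,v in m.items()},open('w2.json','w'))
cv2.imwrite('pics/w2b.png',cv2.resize(im[:,:,::-1],(800,600),interpolation=cv2.INTER_CUBIC))
E
```

```text
leg [-94.5, -0.5, 53.4] [-0.0, 0.003, -0.0]
```

View pics/w2b.png

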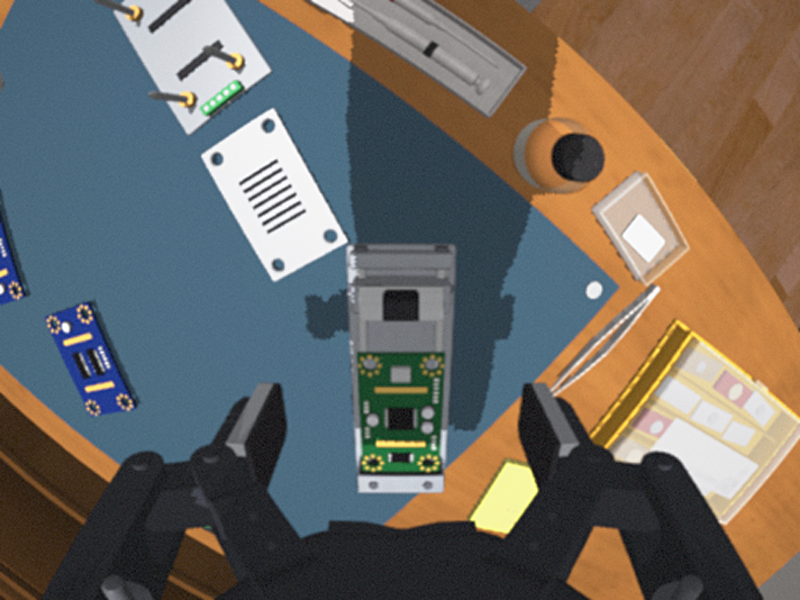

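The jaw sits on its end stop: a 3 mm extra pull gave no motion and the force rose to about 19 N. The green board is clear of it at (400,413).

```bash
python3 - <<'E'
from h import *
import json
im=cv2.imread('pics/w2.png');m=json.load(open('w2.json'));hsv=cv2.cvtColor(im,cv2.COLOR_BGR2HSV)
x,y,a=rect(cv2.inRange(hsv,(45,100,30),(85,255,255)),(350,345,455,482),30,m,'wrist','green',close=9)
h=[onz(m,u*.64,v*.64,30,'wrist')[:2] for u,v in((369,364),(431,365),(372,463),(428,463))]
print(np.round(np.mean(h,0),1),np.round(h,1).tolist())
plan([(x,y,110,180+a),(x,y,21.5,180+a)])
E
```

```text
green c 528.8 458.4 size 98.8 57.4 long deg 37.9
[528.5 458.4] [[508.1, 417.4], [484.2, 449.3], [573.4, 467.3], [548.4, 499.4]]
leg [-95.3, -0.8, 41.4] [0.0, 0.001, -0.002]
leg [-0.1, 0.0, 88.5] [0.0, -0.0, 0.0]
```

Emit:
play_rows(motion=[[85,[-48,-0.8,20],[0,0,0]],[85,[-95.3,-0.8,41],[0,0,0]],[85,[-95.3,-0.8,60],[0,0,0]],[85,[-95.3,-0.8,85],[0,0,0]],[85,[-95.3,-0.8,105],[0,0,0]],[85,[-95.3,-0.8,120],[0,0,0]],[85,[-95.3,-0.8,130],[0,0,0]],[85,[-95.3,-0.8,130],[0,0,0]]], newtons=40)

```text
time_s: 9.0
position: [527.7, 457.4, 18.4]
ee_rot: [[-0.79, -0.612, -0.004], [-0.612, 0.79, -0.003], [0.005, 0.0, -1.0]]
wrist_force: [-0.2, -0.6, -0.4]
gripper_width: 0.993
```

Emit:
play_rows(motion=[[45,[0,0,0],[0,0,0]],[45,[0,0,0],[0,0,0]],[45,[0,0,0],[0,0,0]],[45,[0,0,0],[0,0,0]],[45,[0,0,0],[0,0,0]],[45,[0,0,0],[0,0,0]],[45,[0,0,0],[0,0,0]],[45,[0,0,0],[0,0,0]]])

```text
time_s: 9.8
position: [529.5, 458.6, 22.6]
ee_rot: [[-0.79, -0.612, 0.002], [-0.612, 0.79, 0.001], [-0.002, -0.0, -1.0]]
wrist_force: [-1.6, -0.9, 5.8]
gripper_width: 0.634
```

```bash
python3 - <<'E'
from h import *
plan([(529.5,458.6,185,217.8),(441,274,185,250)])
E
```

```text
leg [-0.3, -0.0, -162.4] [-0.0, 0.002, -0.001]
leg [183.1, -91.6, -0.0] [-0.0, -0.0, -0.562]
```

Emit:
play_rows(motion=[[45,[0,0,-5],[0,0,0]],[45,[0,0,-15],[0,0,0]],[45,[0,0,-30],[0,0,0]],[45,[0,0,-60],[0,0,0]],[45,[0,0,-90],[0,0,0]],[45,[0,0,-120],[0,0,0]],[45,[0,0,-150],[0,0,0]],[45,[0,0,-162],[0,0,0]]])

```text
time_s: 10.6
position: [529.7, 458.8, 187.3]
ee_rot: [[-0.79, -0.613, 0.004], [-0.613, 0.79, 0.003], [-0.005, -0.0, -1.0]]
wrist_force: [0.4, -0.1, -0.4]
gripper_width: 0.64
```

Emit:
play_rows(motion=[[45,[23,-11,0],[0,0,-0.07]],[45,[46,-23,0],[0,0,-0.14]],[45,[75,-38,0],[0,0,-0.23]],[45,[105,-53,0],[0,0,-0.32]],[45,[135,-68,0],[0,0,-0.41]],[45,[160,-80,0],[0,0,-0.49]],[45,[183,-91.6,0],[0,0,-0.562]],[45,[183,-91.6,0],[0,0,-0.562]]])

```text
time_s: 11.4
position: [438.9, 271.7, 183.3]
ee_rot: [[-0.342, -0.94, -0.001], [-0.94, 0.342, -0.001], [0.001, 0.001, -1.0]]
wrist_force: [0.1, 0.7, -0.5]
gripper_width: 0.636
```

```bash
python3 - <<'E'
from h import *
import json
im,m=grab('wrist','w3.png'); json.dump({k:np.array(v).tolist() for k,v in m.items()},open('w3.json','w'))
s=manip.state(); json.dump([np.array(s['position']).tolist(),np.array(s['ee_rot']).tolist()],open('s3.json','w'))
cv2.imwrite('pics/w3b.png',cv2.resize(im[:,:,::-1],(800,600),interpolation=cv2.INTER_CUBIC))
E
```

```text
(no output)
```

View pics/w3b.png

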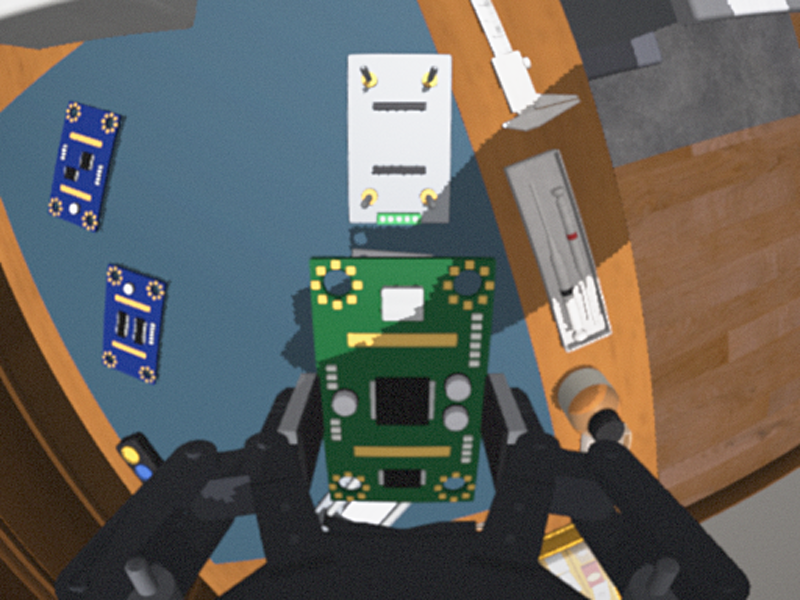

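The view shows the held board straight in the grip, with holes near (336,284), (470,286), (349,487) and (454,488). The base with its posts is fully visible at (400,138).

```bash
python3 - <<'E'
from h import *
import json
im=cv2.imread('pics/w3.png');m=json.load(open('w3.json'));p,R=json.load(open('s3.json'));p=np.array(p);R=np.array(R);hsv=cv2.cvtColor(im,cv2.COLOR_BGR2HSV)
x,y,a=rect(cv2.inRange(hsv,(0,0,135),(180,50,255)),(340,45,460,228),4,m,'wrist','base',close=11)
x,y,a=rect(cv2.inRange(hsv,(0,0,70),(180,60,255)),(340,45,452,228),4,m,'wrist','base-lo',close=5)
yl=cv2.inRange(hsv,(18,90,90),(34,255,255))
n,l,st,c=cv2.connectedComponentsWithStats(yl)
P=[]
for i in range(1,n):
    u,v=c[i]
    if 345<u/.64<455 and 45<v/.64<215 and st[i,4]>6: w=onz(m,u,v,12,'wrist');P.append(w);print('collar',np.round(c[i]/.64,1),st[i].tolist(),np.round(w[:2],1))
print('mean',np.round(np.mean(P,0),1))
for zt in (p[2]+5,p[2]+8,p[2]+11):
    h=np.array([onz(m,u*.64,v*.64,zt,'wrist') for u,v in((336,284),(470,286),(349,487),(454,488))])
    loc=(h-p)@R; print('held holes in tool, dz',zt-p[2],np.round(loc[:,:2],1).tolist(),'mean',np.round(loc.mean(0)[:2],1))
s=cv2.resize(im[15:150,205:300],None,fx=5,fy=4.4,interpolation=cv2.INTER_CUBIC);cv2.imwrite('pics/w3c.png',s)
E
```

```text
base c 410.1 188.1 size 118.9 71.2 long deg 69.5
base-lo c 409.5 185.0 size 125.2 71.6 long deg 70.4
collar [368.6  80.9] [232, 47, 9, 9, 43] [415.5 145.4]
collar [428.6  80.3] [271, 47, 8, 9, 37] [378.3 158.6]
collar [369.5 194.3] [232, 121, 9, 10, 47] [441.8 217.9]
collar [427.1 194.7] [269, 121, 11, 9, 52] [405.4 231.5]
mean [410.3 188.4  12. ]
held holes in tool, dz 5.0 [[42.3, -19.4], [41.7, 22.4], [-40.6, -19.4], [-41.0, 21.7]] mean [0.6 1.3]
held holes in tool, dz 8.0 [[43.2, -19.0], [42.7, 21.9], [-37.8, -18.9], [-38.2, 21.3]] mean [2.4 1.3]
held holes in tool, dz 11.0 [[44.1, -18.5], [43.6, 21.4], [-35.1, -18.5], [-35.5, 20.8]] mean [4.3 1.3]
```

View pics/w3c.png

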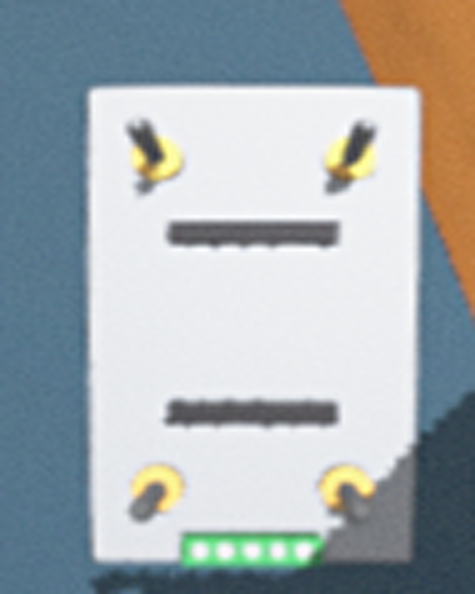

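```bash
python3 - <<'E'
from h import *
import json
m=json.load(open('w3.json'));p,R=json.load(open('s3.json'))
T=np.array([onz(m,205+x/5,15+y/4.4,58,'wrist') for x,y in((140,130),(362,133),(145,508),(355,505))]);print(np.round(T,1).tolist(),T.mean(0))
a=np.radians(69.9+180);Rt=np.array([[np.cos(a),np.sin(a),0],[np.sin(a),-np.cos(a),0],[0,0,-1]])
d=Rt@[2,1.3,0]; x,y=410.2-d[0],188.3-d[1]; print(x,y)
plan([(x,y,110,249.9),(x,y,70,249.9)])
E
```

```text
[[414.8, 145.2, 58.0], [378.4, 159.2, 58.0], [441.2, 218.8, 58.0], [405.4, 231.2, 58.0]] [409.95083072 188.60422872  58.        ]
412.10814191689434 189.73143090122812
leg [87.6, -2.5, 73.4] [-0.0, 0.0, -0.001]
leg [0.0, -0.0, 40.0] [-0.0, 0.0, 0.0]
```

Emit:
play_rows(motion=[[45,[30,-1,20],[0,0,0]],[45,[60,-2,40],[0,0,0]],[45,[80,-2.5,60],[0,0,0]],[45,[87.6,-2.5,80],[0,0,0]],[45,[87.6,-2.5,95],[0,0,0]],[45,[87.6,-2.5,105],[0,0,0]],[45,[87.6,-2.5,109],[0,0,0]],[45,[87.6,-2.5,109],[0,0,0]]])

```text
time_s: 12.25
position: [412.9, 191.1, 74.0]
ee_rot: [[-0.342, -0.94, -0.001], [-0.94, 0.342, -0.0], [0.0, 0.001, -1.0]]
wrist_force: [-0.5, -0.0, -0.6]
gripper_width: 0.639
```

```bash
python3 - <<'E'
from h import *
import json
s=manip.state();print(np.round(s['position'],1),np.round(s['ee_rot'],3).tolist())
im,m=grab('wrist','w4.png'); json.dump({k:np.array(v).tolist() for k,v in m.items()},open('w4.json','w'))
cv2.imwrite('pics/w4c.png',cv2.resize(im[170:330,190:330,::-1],None,fx=3.7,fy=3.7,interpolation=cv2.INTER_CUBIC))
E
```

```text
[412.9 191.1  74. ] [[-0.342, -0.94, -0.001], [-0.94, 0.342, -0.0], [0.0, 0.001, -1.0]]
```

View pics/w4c.png

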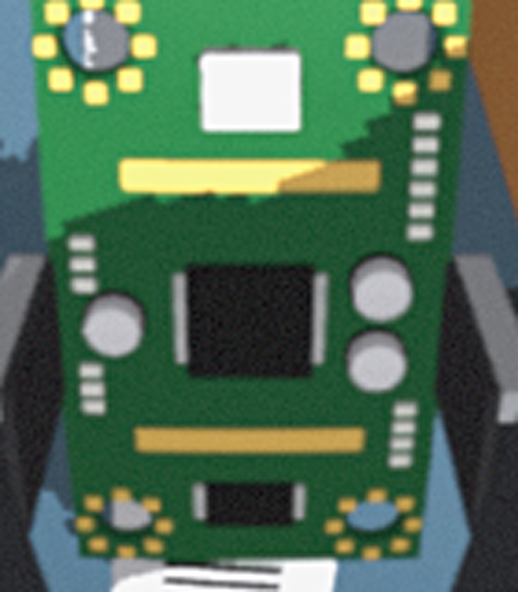

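Posts show through the holes where visible. The left rear post is near (92,38) in the hole centred at (95,40), so I'm lowering carefully.

Emit:
play_rows(motion=[[45,[0,0,3],[0,0,0]],[45,[0,0,6],[0,0,0]],[45,[0,0,9],[0,0,0]],[45,[0,0,12],[0,0,0]],[45,[0,0,15],[0,0,0]],[45,[0,0,18],[0,0,0]],[45,[0,0,21],[0,0,0]],[45,[0,0,23],[0,0,0]]])

```text
time_s: 13.1
position: [412.7, 190.6, 51.0]
ee_rot: [[-0.343, -0.94, -0.0], [-0.94, 0.343, -0.0], [0.0, 0.0, -1.0]]
wrist_force: [0.0, -0.6, -0.3]
gripper_width: 0.64
```

```bash
python3 - <<'E'
from h import *
s=manip.state();print(np.round(s['position'],1),np.round(s['wrist_force'],1),np.round(s['moment'],2))
im,m=grab('wrist','w5.png')
cv2.imwrite('pics/w5c.png',cv2.resize(im[170:330,190:330,::-1],None,fx=3.7,fy=3.7,interpolation=cv2.INTER_CUBIC))
plan([(412.1,189.7,12,249.9)])
E
```

```text
[412.7 190.6  51. ] [ 0.  -0.6 -0.3] [ 0.04 -0.01 -0.03]
leg [1.0, 0.1, 38.8] [0.001, -0.0, 0.001]
```

View pics/w5c.png

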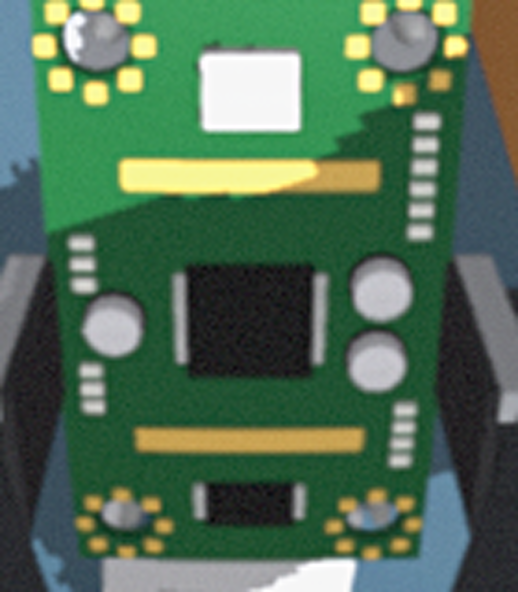

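Posts are visible in all four holes and there is no contact force.

Emit:
play_rows(motion=[[45,[1,0,4],[0,0,0]],[45,[1,0,10],[0,0,0]],[45,[1,0,16],[0,0,0]],[45,[1,0,22],[0,0,0]],[45,[1,0,28],[0,0,0]],[45,[1,0,33],[0,0,0]],[45,[1,0,37],[0,0,0]],[45,[1,0,39],[0,0,0]]])

```text
time_s: 13.95
position: [412.3, 189.7, 11.8]
ee_rot: [[-0.343, -0.94, -0.001], [-0.94, 0.343, -0.0], [0.0, 0.0, -1.0]]
wrist_force: [0.2, -0.7, -0.6]
gripper_width: 0.633
```

Emit:
play_rows(motion=[[45,[0,0,1],[0,0,0]],[45,[0,0,1.5],[0,0,0]],[45,[0,0,2],[0,0,0]],[45,[0,0,2.5],[0,0,0]],[45,[0,0,3],[0,0,0]],[45,[0,0,3],[0,0,0]],[45,[0,0,3],[0,0,0]],[45,[0,0,3],[0,0,0]]])

```text
time_s: 14.75
position: [412.4, 189.7, 9.3]
ee_rot: [[-0.343, -0.94, -0.0], [-0.94, 0.343, 0.0], [-0.0, 0.0, -1.0]]
wrist_force: [0.3, -0.0, -1.1]
gripper_width: 0.635
```

Emit:
play_rows(motion=[[45,[0,0,0.8],[0,0,0]],[45,[0,0,0.8],[0,0,0]],[70,[0,0,0.8],[0,0,0]],[70,[0,0,0.8],[0,0,0]],[70,[0,0,0.8],[0,0,0]],[70,[0,0,0.8],[0,0,0]],[70,[0,0,-10],[0,0,0]],[70,[0,0,-30],[0,0,0]]])

```text
time_s: 15.55
position: [411.6, 189.5, 39.3]
ee_rot: [[-0.343, -0.939, -0.002], [-0.939, 0.343, -0.001], [0.001, 0.002, -1.0]]
wrist_force: [-0.4, 0.4, 0.4]
gripper_width: 0.822
```

Emit:
play_rows(motion=[[85,[0,0,-40],[0,0,0]],[85,[0,0,-80],[0,0,0]],[85,[0,0,-110],[0,0,0]],[85,[0,0,-120],[0,0,0]],[85,[0,0,-120],[0,0,0]],[85,[0,0,-120],[0,0,0]],[85,[0,0,-120],[0,0,0]],[85,[0,0,-120],[0,0,0]]])

```text
time_s: 16.35
position: [411.9, 189.5, 158.1]
ee_rot: [[-0.343, -0.939, -0.002], [-0.939, 0.343, -0.001], [0.001, 0.002, -1.0]]
wrist_force: [0.1, -0.5, -0.0]
gripper_width: 0.997
```

```bash
python3 - <<'E'
from h import *
s=manip.state();print(np.round(s['position'],1),s['time_s'])
im,m=grab('wrist','w6.png');hsv=cv2.cvtColor(im[:,:,::-1].copy(),cv2.COLOR_BGR2HSV)
rect(cv2.inRange(hsv,(45,100,30),(85,255,255)),(250,200,550,600),16,m,'wrist','green',close=9)
plan([(649.5,103.5,160,228.7)])
E
```

```text
[411.9 189.5 158.1] 16.35
green c 413.2 192.9 size 105.6 54.7 long deg 70.0
leg [-0.5, -252.6, -2.1] [0.001, -0.001, 0.371]
```

Emit:
play_rows(motion=[[85,[0,-50,-2],[0,0,0.1]],[85,[0,-100,-2],[0,0,0.2]],[85,[0,-150,-2],[0,0,0.3]],[85,[0,-200,-2],[0,0,0.371]],[85,[0,-240,-2],[0,0,0.371]],[85,[0,-252.6,-2],[0,0,0.371]],[85,[0,-252.6,-2],[0,0,0.371]],[85,[0,-252.6,-2],[0,0,0.371]]])

```text
time_s: 17.2
position: [649.1, 103.3, 160.3]
ee_rot: [[-0.66, -0.751, -0.002], [-0.751, 0.66, 0.0], [0.001, 0.002, -1.0]]
wrist_force: [0.3, 0.3, 0.3]
gripper_width: 0.992
```

```bash
cat >> h.py <<'E'
def blue(f,z=10,box=(250,180,550,600)):
    im,m=grab('wrist',f);hsv=cv2.cvtColor(im[:,:,::-1].copy(),cv2.COLOR_BGR2HSV)
    cv2.imwrite('pics/'+f[:-4]+'b.png',cv2.resize(im[:,:,::-1],(800,600),interpolation=cv2.INTER_CUBIC))
    return rect(cv2.inRange(hsv,(108,150,40),(130,255,255)),box,z,m,'wrist','blue',close=9)
E
python3 - <<'E'
from h import *
s=manip.state();print(np.round(s['position'],1),s['time_s'])
x,y,a=blue('w7.png')
plan([(x,y,1.5,a+180)])
E
```

```text
[649.1 103.3 160.3] 17.2
blue c 648.5 103.7 size 96.5 56.8 long deg 48.6
leg [-0.0, 0.2, 159.3] [0.001, -0.001, 0.002]
```

View pics/w7b.png

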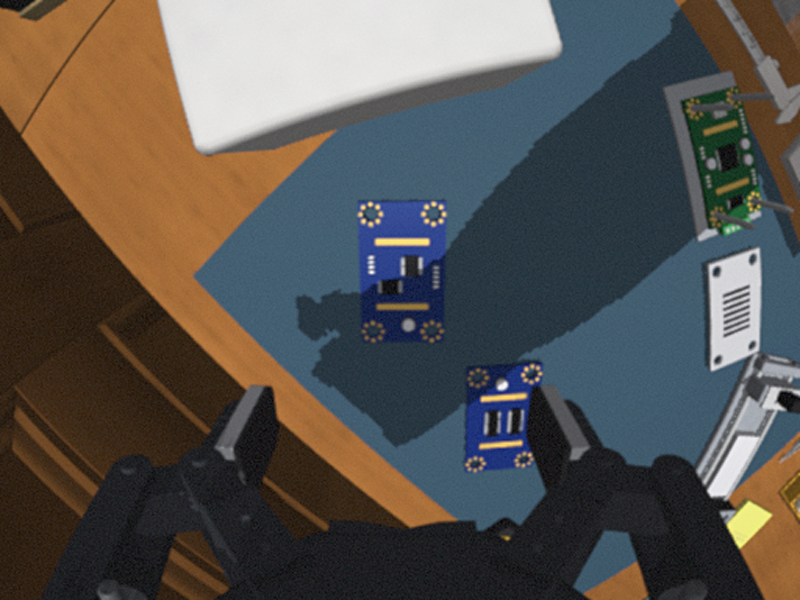

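The blue board sits at (402,271), straight between the fingers. The power unit is near the camera side, so I'll check its height for clearance.

```bash
python3 - <<'E'
from h import *
mt=manip.camera_model('top');mw=manip.camera_model('wrist')
for a,b in(((548,285),(558,45)),((605,185),(205,150))):
    o,d=ray(mt,a[0]*.64,a[1]*.64,'top');p,e=ray(mw,b[0]*.64,b[1]*.64,'wrist')
    k=np.linalg.lstsq(np.c_[d,-e],p-o,rcond=None)[0];A=o+k[0]*d;B=p+k[1]*e;print(np.round(A),np.round(B))
E
```

```text
[513.  62.  95.] [508.  50.  97.]
[644.  -8. 147.] [644.  -5. 147.]
```

Emit:
play_rows(motion=[[85,[0,0,40],[0,0,0]],[85,[0,0,80],[0,0,0]],[85,[0,0,110],[0,0,0]],[85,[0,0,130],[0,0,0]],[85,[0,0,145],[0,0,0]],[85,[0,0,155],[0,0,0]],[85,[0,0,159],[0,0,0]],[85,[0,0,159],[0,0,0]]])

```text
time_s: 18.05
position: [649.5, 103.5, 2.5]
ee_rot: [[-0.659, -0.752, 0.0], [-0.752, 0.659, 0.0], [-0.0, -0.0, -1.0]]
wrist_force: [-0.2, 0.3, -0.2]
gripper_width: 0.999
```

Emit:
play_rows(motion=[[45,[0,0,0],[0,0,0]],[45,[0,0,0],[0,0,0]],[45,[0,0,0],[0,0,0]],[45,[0,0,0],[0,0,0]],[45,[0,0,0],[0,0,0]],[45,[0,0,0],[0,0,0]],[45,[0,0,0],[0,0,0]],[45,[0,0,0],[0,0,0]]])

```text
time_s: 18.85
position: [650.2, 103.3, 3.6]
ee_rot: [[-0.66, -0.751, 0.002], [-0.751, 0.66, 0.0], [-0.001, -0.001, -1.0]]
wrist_force: [-1.0, 0.2, 5.9]
gripper_width: 0.634
```

Emit:
play_rows(motion=[[45,[0,0,-5],[0,0,0]],[45,[0,0,-15],[0,0,0]],[45,[0,0,-30],[0,0,0]],[45,[0,0,-60],[0,0,0]],[45,[0,0,-90],[0,0,0]],[45,[0,0,-120],[0,0,0]],[45,[0,0,-150],[0,0,0]],[45,[0,0,-160],[0,0,0]]])

```text
time_s: 19.65
position: [650.9, 103.2, 166.6]
ee_rot: [[-0.66, -0.751, 0.005], [-0.751, 0.66, 0.0], [-0.004, -0.004, -1.0]]
wrist_force: [0.9, -0.1, -0.6]
gripper_width: 0.635
```

```bash
python3 - <<'E'
from h import *
s=manip.state();print(np.round(s['position'],1),s['time_s'])
plan([(439,272,165,249.9)])
E
```

```text
[650.9 103.2 166.6] 19.65
leg [13.0, 270.6, 0.5] [-0.005, 0.003, -0.37]
```

```bash
python3 - <<'E'
from h import *
plan([(412.2,189.8,166,249.9),(412.2,189.8,75,249.9),(412.2,189.8,52,249.9)])
E
```

```text
leg [92.4, 236.5, -0.7] [-0.005, 0.003, -0.37]
leg [0.0, -0.0, 91.0] [0.0, -0.0, 0.0]
leg [0.0, -0.0, 23.0] [0.0, -0.0, 0.0]
```

Emit:
play_rows(motion=[[45,[12,30,0],[-0.005,0.003,-0.05]],[45,[27,70,0],[-0.005,0.003,-0.11]],[45,[43,110,0],[-0.005,0.003,-0.17]],[45,[60,150,0],[-0.005,0.003,-0.24]],[45,[74,190,0],[-0.005,0.003,-0.31]],[45,[86,220,0],[-0.005,0.003,-0.35]],[45,[92.4,236.5,0],[-0.005,0.003,-0.37]],[45,[92.4,236.5,0],[-0.005,0.003,-0.37]]])

```text
time_s: 20.45
position: [409.4, 190.4, 162.6]
ee_rot: [[-0.342, -0.94, -0.006], [-0.94, 0.342, 0.0], [0.002, 0.005, -1.0]]
wrist_force: [0.1, -1.9, 0.3]
gripper_width: 0.634
```

Emit:
play_rows(motion=[[45,[0,0,20],[0,0,0]],[45,[0,0,40],[0,0,0]],[45,[0,0,60],[0,0,0]],[45,[0,0,75],[0,0,0]],[45,[0,0,85],[0,0,0]],[45,[0,0,90],[0,0,0]],[45,[0,0,91],[0,0,0]],[45,[0,0,91],[0,0,0]]])

```text
time_s: 21.25
position: [411.1, 189.8, 71.6]
ee_rot: [[-0.344, -0.939, -0.005], [-0.939, 0.344, 0.0], [0.002, 0.005, -1.0]]
wrist_force: [0.5, -0.7, 0.2]
gripper_width: 0.632
```

```bash
python3 - <<'E'
from h import *
s=manip.state();print(np.round(s['position'],1),s['time_s'])
plan([(412.2,189.8,52,249.9)])
im,m=grab('wrist','w8.png')
cv2.imwrite('pics/w8c.png',cv2.resize(im[:,:,::-1],(800,600),interpolation=cv2.INTER_CUBIC)[250:550,250:550])
E
```

```text
[411.1 189.8  71.6] 21.25
leg [-0.4, -1.2, 19.6] [0.005, -0.002, -0.0]
```

View pics/w8c.png

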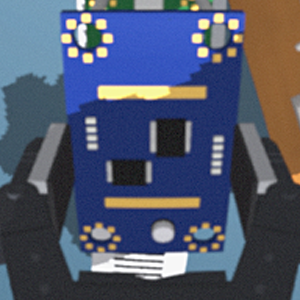

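The board is held straight, and posts show in the upper holes. I'm applying a small correction and lowering.

Emit:
play_rows(motion=[[45,[-0.4,-1.2,0],[0.005,-0.002,0]],[45,[-0.4,-1.2,3],[0.005,-0.002,0]],[45,[-0.4,-1.2,7],[0.005,-0.002,0]],[45,[-0.4,-1.2,10],[0.005,-0.002,0]],[45,[-0.4,-1.2,13],[0.005,-0.002,0]],[45,[-0.4,-1.2,16],[0.005,-0.002,0]],[45,[-0.4,-1.2,19],[0.005,-0.002,0]],[45,[-0.4,-1.2,19.6],[0.005,-0.002,0]]])

```text
time_s: 22.1
position: [411.5, 189.7, 51.3]
ee_rot: [[-0.343, -0.939, -0.001], [-0.939, 0.343, -0.0], [0.0, 0.001, -1.0]]
wrist_force: [0.0, 0.7, -1.3]
gripper_width: 0.635
```

No contact, and the underside is now below the post tips, so I'll continue down.

Emit:
play_rows(motion=[[45,[0,0,4],[0,0,0]],[45,[0,0,9],[0,0,0]],[45,[0,0,14],[0,0,0]],[45,[0,0,19],[0,0,0]],[45,[0,0,24],[0,0,0]],[45,[0,0,28],[0,0,0]],[45,[0,0,30],[0,0,0]],[45,[0,0,30],[0,0,0]]])

```text
time_s: 22.9
position: [411.6, 189.7, 21.4]
ee_rot: [[-0.343, -0.939, -0.001], [-0.939, 0.343, 0.0], [0.0, 0.001, -1.0]]
wrist_force: [0.4, -0.1, -0.0]
gripper_width: 0.637
```

Emit:
play_rows(motion=[[45,[0,0,0.5],[0,0,0]],[45,[0,0,1],[0,0,0]],[45,[0,0,1.5],[0,0,0]],[45,[0,0,2],[0,0,0]],[45,[0,0,2.5],[0,0,0]],[45,[0,0,2.5],[0,0,0]],[45,[0,0,2.5],[0,0,0]],[45,[0,0,2.5],[0,0,0]]])

```text
time_s: 23.7
position: [411.8, 189.8, 19.5]
ee_rot: [[-0.343, -0.939, 0.0], [-0.939, 0.343, 0.0], [-0.0, 0.0, -1.0]]
wrist_force: [-1.1, 0.3, 5.6]
gripper_width: 0.64
```

Contact at 19.5 mm as expected, so it is seated. I'm releasing and going up.

Emit:
play_rows(motion=[[70,[0,0,0],[0,0,0]],[70,[0,0,0],[0,0,0]],[70,[0,0,0],[0,0,0]],[70,[0,0,0],[0,0,0]],[70,[0,0,-8],[0,0,0]],[70,[0,0,-20],[0,0,0]],[70,[0,0,-40],[0,0,0]],[70,[0,0,-60],[0,0,0]]])

```text
time_s: 24.5
position: [411.6, 189.7, 80.2]
ee_rot: [[-0.343, -0.939, -0.001], [-0.939, 0.343, 0.0], [0.0, 0.001, -1.0]]
wrist_force: [0.8, 0.5, 0.6]
gripper_width: 0.814
```

```bash
python3 - <<'E'
from h import *
plan([(411.8,189.8,160,249.9),(668,241.3,160,231.6)])
E
```

```text
leg [-0.1, -0.1, -79.8] [0.001, -0.0, 0.0]
leg [-136.4, -223.0, 0.1] [-0.0, -0.0, 0.32]
```

Emit:
play_rows(motion=[[85,[0,0,-40],[0,0,0]],[85,[0,0,-75],[0,0,0]],[85,[-25,-40,-80],[0,0,0.06]],[85,[-52,-85,-80],[0,0,0.12]],[85,[-78,-128,-80],[0,0,0.18]],[85,[-104,-170,-80],[0,0,0.24]],[85,[-125,-205,-80],[0,0,0.3]],[85,[-136.4,-223,-80],[0,0,0.32]]])

```text
time_s: 25.3
position: [670.7, 241.4, 158.3]
ee_rot: [[-0.624, -0.782, -0.0], [-0.782, 0.624, 0.0], [0.0, 0.0, -1.0]]
wrist_force: [0.2, -0.2, -0.7]
gripper_width: 0.995
```

```bash
python3 - <<'E'
from h import *
manip.get_image('top'); manip.get_image('top')
s=manip.state();print(np.round(s['position'],1),s['time_s'])
x,y,a=blue('w9.png')
plan([(x,y,1.5,a+180)])
E
```

```text
[670.2 241.3 157.7] 25.4
blue c 667.6 241.0 size 95.7 55.9 long deg 51.5
leg [0.7, 0.6, 156.6] [0.001, -0.001, 0.001]
```

View pics/w9b.png

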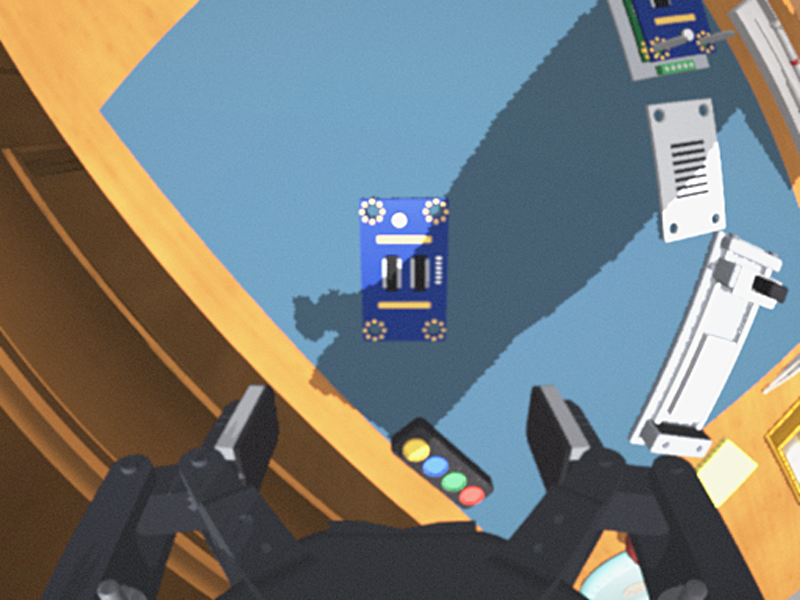

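The board is centred at (404,270), and the lighting has brightened. The third-board slot stays empty, since only these two blue boards exist.

Emit:
play_rows(motion=[[85,[0,0.6,40],[0,0,0]],[85,[0,0.6,80],[0,0,0]],[85,[0,0.6,110],[0,0,0]],[85,[0,0.6,130],[0,0,0]],[85,[0,0.6,145],[0,0,0]],[85,[0,0.6,153],[0,0,0]],[85,[0,0.6,156],[0,0,0]],[85,[0,0.6,156],[0,0,0]]])

```text
time_s: 26.25
position: [667.3, 241.7, 3.8]
ee_rot: [[-0.621, -0.784, -0.0], [-0.784, 0.621, 0.0], [-0.0, 0.0, -1.0]]
wrist_force: [-0.0, -1.0, 0.7]
gripper_width: 0.992
```

Emit:
play_rows(motion=[[45,[0,0,0],[0,0,0]],[45,[0,0,0],[0,0,0]],[45,[0,0,0],[0,0,0]],[45,[0,0,0],[0,0,0]],[45,[0,0,0],[0,0,0]],[45,[0,0,0],[0,0,0]],[45,[0,0,0],[0,0,0]],[45,[0,0,0],[0,0,0]]])

```text
time_s: 27.05
position: [667.9, 241.8, 4.4]
ee_rot: [[-0.621, -0.783, 0.001], [-0.783, 0.621, 0.0], [-0.001, -0.001, -1.0]]
wrist_force: [-1.7, -0.1, 5.8]
gripper_width: 0.635
```

Emit:
play_rows(motion=[[45,[0,0,-5],[0,0,0]],[45,[0,0,-15],[0,0,0]],[45,[0,0,-30],[0,0,0]],[45,[0,0,-60],[0,0,0]],[45,[0,0,-90],[0,0,0]],[45,[0,0,-120],[0,0,0]],[45,[0,0,-140],[0,0,0]],[45,[0,0,-150],[0,0,0]]])

```text
time_s: 27.85
position: [668.2, 241.8, 156.3]
ee_rot: [[-0.621, -0.783, 0.003], [-0.783, 0.621, 0.001], [-0.003, -0.002, -1.0]]
wrist_force: [0.2, -0.0, -0.7]
gripper_width: 0.631
```

```bash
python3 - <<'E'
from h import *
manip.get_image('top')
plan([(412,189.8,150,249.9)])
E
```

```text
leg [200.1, 168.5, 5.7] [-0.003, 0.003, -0.32]
```

Emit:
play_rows(motion=[[45,[20,17,0],[-0.003,0.003,-0.03]],[45,[50,42,2],[-0.003,0.003,-0.08]],[45,[85,71,4],[-0.003,0.003,-0.14]],[45,[120,101,5],[-0.003,0.003,-0.2]],[45,[150,126,5],[-0.003,0.003,-0.25]],[45,[178,150,5],[-0.003,0.003,-0.29]],[45,[195,164,5],[-0.003,0.003,-0.32]],[45,[200,168.5,5.7],[-0.003,0.003,-0.32]]])

```text
time_s: 28.7
position: [408.7, 189.2, 147.2]
ee_rot: [[-0.343, -0.939, -0.006], [-0.939, 0.343, -0.001], [0.003, 0.005, -1.0]]
wrist_force: [-0.3, -0.7, -1.1]
gripper_width: 0.636
```

Emit:
play_rows(motion=[[45,[0,0,0],[0,0,0]],[45,[0,0,20],[0,0,0]],[45,[0,0,40],[0,0,0]],[45,[0,0,55],[0,0,0]],[45,[0,0,65],[0,0,0]],[45,[0,0,72],[0,0,0]],[45,[0,0,75],[0,0,0]],[45,[0,0,75],[0,0,0]]])

```text
time_s: 29.5
position: [411.2, 189.6, 72.3]
ee_rot: [[-0.344, -0.939, -0.005], [-0.939, 0.344, -0.001], [0.003, 0.004, -1.0]]
wrist_force: [-0.9, 0.5, -0.0]
gripper_width: 0.634
```

```bash
python3 - <<'E'
from h import *
manip.get_image('top');s=manip.state();print(np.round(s['position'],1),s['time_s'])
plan([(412,189.8,52,249.9)])
E
```

```text
[411.3 189.7  72.7] 29.55
leg [-0.4, -0.6, 20.7] [0.003, -0.002, 0.0]
```

Emit:
play_rows(motion=[[45,[-0.4,-0.8,0],[0.004,-0.002,0]],[45,[-0.4,-0.8,3],[0.004,-0.002,0]],[45,[-0.4,-0.8,7],[0.004,-0.002,0]],[45,[-0.4,-0.8,10],[0.004,-0.002,0]],[45,[-0.4,-0.8,13],[0.004,-0.002,0]],[45,[-0.4,-0.8,16],[0.004,-0.002,0]],[45,[-0.4,-0.8,19],[0.004,-0.002,0]],[45,[-0.4,-0.8,21],[0.004,-0.002,0]]])

```text
time_s: 30.35
position: [411.6, 189.6, 51.1]
ee_rot: [[-0.343, -0.939, -0.0], [-0.939, 0.343, -0.001], [0.001, 0.0, -1.0]]
wrist_force: [0.4, -0.1, -0.2]
gripper_width: 0.633
```

Emit:
play_rows(motion=[[45,[0,0,3],[0,0,0]],[45,[0,0,6],[0,0,0]],[45,[0,0,9],[0,0,0]],[45,[0,0,12],[0,0,0]],[45,[0,0,15],[0,0,0]],[45,[0,0,18],[0,0,0]],[45,[0,0,20],[0,0,0]],[45,[0,0,20],[0,0,0]]])

```text
time_s: 31.15
position: [411.5, 189.6, 31.2]
ee_rot: [[-0.343, -0.939, -0.001], [-0.939, 0.343, -0.001], [0.001, 0.0, -1.0]]
wrist_force: [-0.1, -0.1, -0.8]
gripper_width: 0.635
```

Emit:
play_rows(motion=[[45,[0,0,0.5],[0,0,0]],[45,[0,0,1],[0,0,0]],[45,[0,0,1.5],[0,0,0]],[45,[0,0,2],[0,0,0]],[45,[0,0,2.2],[0,0,0]],[45,[0,0,2.2],[0,0,0]],[45,[0,0,2.2],[0,0,0]],[45,[0,0,2.2],[0,0,0]]])

```text
time_s: 31.95
position: [411.9, 189.7, 30.1]
ee_rot: [[-0.343, -0.939, 0.001], [-0.939, 0.343, -0.0], [-0.0, -0.001, -1.0]]
wrist_force: [-3.8, 0.3, 11.4]
gripper_width: 0.636
```

Emit:
play_rows(motion=[[70,[0,0,-1],[0,0,0]],[70,[0,0,-1],[0,0,0]],[70,[0,0,-1],[0,0,0]],[70,[0,0,-1],[0,0,0]],[70,[0,0,-8],[0,0,0]],[70,[0,0,-20],[0,0,0]],[70,[0,0,-40],[0,0,0]],[70,[0,0,-60],[0,0,0]]])

```text
time_s: 32.75
position: [411.5, 189.6, 90.2]
ee_rot: [[-0.343, -0.939, -0.001], [-0.939, 0.343, -0.001], [0.001, 0.0, -1.0]]
wrist_force: [-0.5, -0.8, 0.4]
gripper_width: 0.818
```

```bash
python3 - <<'E'
from h import *
manip.get_image('top')
plan([(464,312,160,245.4)])
E
```

```text
leg [-132.2, -6.3, -66.6] [-0.003, 0.002, 0.079]
```

Emit:
play_rows(motion=[[85,[0,0,-40],[0,0,0]],[85,[-20,-1,-66.6],[-0.001,0.001,0.02]],[85,[-60,-3,-66.6],[-0.001,0.001,0.04]],[85,[-100,-5,-66.6],[-0.001,0.001,0.079]],[85,[-125,-6,-66.6],[-0.001,0.001,0.079]],[85,[-132,-6,-66.6],[-0.001,0.001,0.079]],[85,[-132,-6,-66.6],[-0.001,0.001,0.079]],[85,[-132,-6,-66.6],[-0.001,0.001,0.079]]])

```text
time_s: 33.6
position: [462.1, 310.8, 155.7]
ee_rot: [[-0.417, -0.909, -0.002], [-0.909, 0.417, -0.002], [0.002, 0.001, -1.0]]
wrist_force: [-0.9, 0.2, 0.3]
gripper_width: 0.992
```

```bash
python3 - <<'E'
from h import *
s=manip.state();print(np.round(s['position'],1),s['time_s'])
im,m=grab('wrist','w10.png');hsv=cv2.cvtColor(im[:,:,::-1].copy(),cv2.COLOR_BGR2HSV)
cv2.imwrite('pics/w10b.png',cv2.resize(im[:,:,::-1],(800,600),interpolation=cv2.INTER_CUBIC))
# cover = not mat blue
mat=cv2.inRange(hsv,(90,50,20),(125,255,255))
rect(255-mat,(330,180,480,360),10,m,'wrist','cover',close=0)
import json;json.dump({k:np.array(v).tolist() for k,v in m.items()},open('w10.json','w'))
E
```

```text
[462.1 310.8 155.7] 33.6
cover c 452.7 317.7 size 114.5 84.7 long deg 65.5
```

View pics/w10b.png

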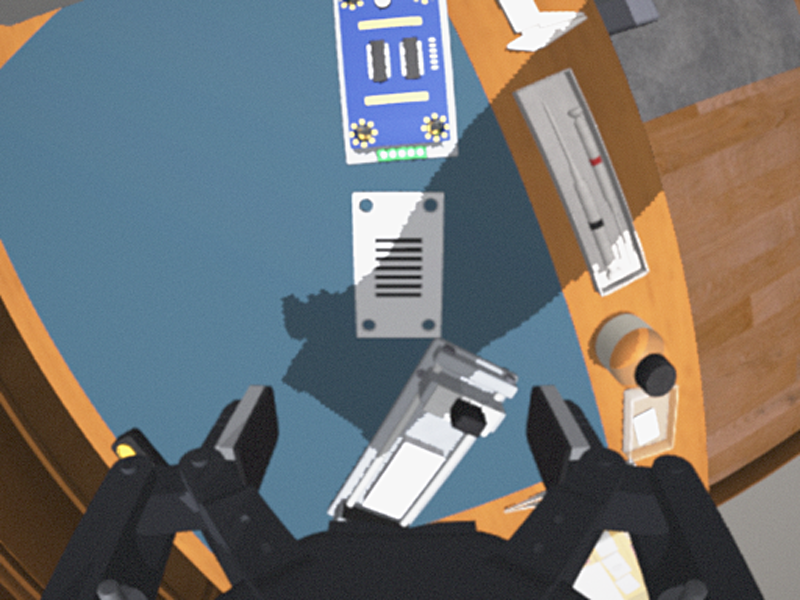

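The stack's top is the blue board at (398,70). The cover is undisturbed at (399,265), with holes at (366,205), (430,204), (369,325) and (428,325).

```bash
python3 - <<'E'
from h import *
import json
im=cv2.imread('pics/w10.png');m=json.load(open('w10.json'));hsv=cv2.cvtColor(im,cv2.COLOR_BGR2HSV)
g=cv2.inRange(hsv,(0,0,75),(180,60,255))
x,y,a=rect(g,(335,180,456,338),10,m,'wrist','cover',close=5)
h=np.array([onz(m,u*.64,v*.64,9,'wrist')[:2] for u,v in((366,205),(430,204),(369,325),(428,325))])
c=h.mean(0);e=h[:2].mean(0)-h[2:].mean(0);print(np.round(h,1).tolist(),np.round(c,1),np.linalg.norm(e),np.degrees(np.arctan2(*-e[::-1])))
plan([(*c,2.5,np.degrees(np.arctan2(*e[::-1])))])
E
```

```text
cover c 461.2 304.5 size 97.5 58.5 long deg 65.4
[[462.8, 260.3], [426.2, 276.4], [496.2, 333.8], [460.0, 350.3]] [461.3 305.2] 80.97546406086803 65.50133591388933
leg [5.0, -1.6, 153.4] [0.001, -0.002, -0.002]
```

Emit:
play_rows(motion=[[85,[4.5,-1.6,40],[0,0,0]],[85,[4.5,-1.6,80],[0,0,0]],[85,[4.5,-1.6,110],[0,0,0]],[85,[4.5,-1.6,130],[0,0,0]],[85,[4.5,-1.6,145],[0,0,0]],[85,[4.5,-1.6,151],[0,0,0]],[85,[4.5,-1.6,153],[0,0,0]],[85,[4.5,-1.6,153],[0,0,0]]])

```text
time_s: 34.45
position: [462.3, 306.4, 3.4]
ee_rot: [[-0.417, -0.909, -0.001], [-0.909, 0.417, -0.001], [0.001, 0.0, -1.0]]
wrist_force: [0.2, 0.2, -0.2]
gripper_width: 0.995
```

Emit:
play_rows(motion=[[45,[0,0,0],[0,0,0]],[45,[0,0,0],[0,0,0]],[45,[0,0,0],[0,0,0]],[45,[0,0,0],[0,0,0]],[45,[0,0,0],[0,0,0]],[45,[0,0,0],[0,0,0]],[45,[0,0,0],[0,0,0]],[45,[0,0,0],[0,0,0]]])

```text
time_s: 35.25
position: [462.4, 306.9, 3.9]
ee_rot: [[-0.416, -0.909, 0.0], [-0.909, 0.416, -0.0], [0.0, -0.0, -1.0]]
wrist_force: [-2.1, -0.2, 7.5]
gripper_width: 0.638
```

Emit:
play_rows(motion=[[45,[0,0,-5],[0,0,0]],[45,[0,0,-15],[0,0,0]],[45,[0,0,-30],[0,0,0]],[45,[0,0,-60],[0,0,0]],[45,[0,0,-90],[0,0,0]],[45,[0,0,-110],[0,0,0]],[45,[0,0,-115],[0,0,0]],[45,[0,0,-115],[0,0,0]]])

```text
time_s: 36.05
position: [462.4, 307.0, 118.6]
ee_rot: [[-0.416, -0.909, 0.0], [-0.909, 0.416, -0.0], [0.0, -0.0, -1.0]]
wrist_force: [1.0, 0.1, -1.3]
gripper_width: 0.634
```

```bash
python3 - <<'E'
from h import *
manip.get_image('top')
plan([(412,189.8,110,249.9),(412,189.8,73,249.9)])
E
```

```text
leg [127.1, -3.2, 7.7] [0.001, -0.002, -0.079]
leg [0.0, -0.0, 37.0] [-0.0, 0.0, 0.0]
```

Emit:
play_rows(motion=[[45,[20,0,0],[0,0,-0.01]],[45,[45,-1,2],[0,0,-0.03]],[45,[75,-2,4],[0,0,-0.05]],[45,[100,-3,6],[0,0,-0.06]],[45,[118,-3,7.7],[0,0,-0.075]],[45,[125.9,-3.2,7.7],[0,0,-0.079]],[45,[125.9,-3.2,20],[0,0,-0.079]],[45,[125.9,-3.2,40],[0,0,-0.079]]])

```text
time_s: 36.9
position: [413.3, 191.1, 77.9]
ee_rot: [[-0.344, -0.939, 0.0], [-0.939, 0.344, -0.0], [0.0, -0.0, -1.0]]
wrist_force: [0.1, -0.0, -0.6]
gripper_width: 0.631
```

```bash
python3 - <<'E'
from h import *
im,m=grab('wrist','w11.png');manip.get_image('top')
s=manip.state();print(np.round(s['position'],1),np.round(s['wrist_force'],1))
plan([(412.4,190.9,52,249.9)])
cv2.imwrite('pics/w11c.png',cv2.resize(im[170:330,190:330,::-1],None,fx=3.7,fy=3.7,interpolation=cv2.INTER_CUBIC))
E
```

```text
[411.3 190.8  75.8] [-0.5 -0.  -0.5]
leg [-0.6, -1.1, 23.8] [0.005, -0.004, -0.0]
```

View pics/w11c.png

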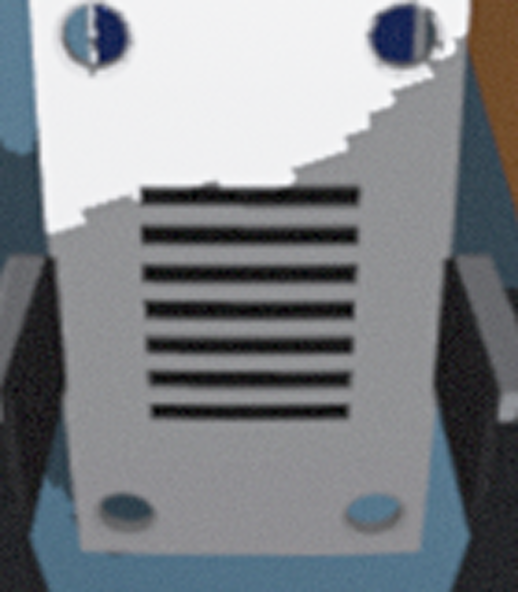

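The cover hangs straight, with its hole row about 0.5 mm ahead of the green board's, so I'm correcting for that and lowering.

Emit:
play_rows(motion=[[45,[-0.1,-1,0],[0.004,-0.003,0]],[45,[-0.1,-1,3],[0.004,-0.003,0]],[45,[-0.1,-1,7],[0.004,-0.003,0]],[45,[-0.1,-1,11],[0.004,-0.003,0]],[45,[-0.1,-1,15],[0.004,-0.003,0]],[45,[-0.1,-1,19],[0.004,-0.003,0]],[45,[-0.1,-1,22],[0.004,-0.003,0]],[45,[-0.1,-1,23.8],[0.004,-0.003,0]]])

```text
time_s: 37.8
position: [413.5, 190.7, 53.9]
ee_rot: [[-0.343, -0.939, 0.003], [-0.939, 0.344, 0.0], [-0.001, -0.003, -1.0]]
wrist_force: [0.5, 0.9, -0.9]
gripper_width: 0.637
```

```bash
python3 - <<'E'
from h import *
im,m=grab('wrist','w12.png')
s=manip.state();print(np.round(s['position'],1),np.round(s['wrist_force'],1),np.round(s['moment'],2))
cv2.imwrite('pics/w12c.png',cv2.resize(im[170:330,190:330,::-1],None,fx=3.7,fy=3.7,interpolation=cv2.INTER_CUBIC))
E
```

```text
[413.4 190.7  53.7] [-0.2 -0.1 -1.3] [-0.01  0.06 -0.04]
```

View pics/w12c.png

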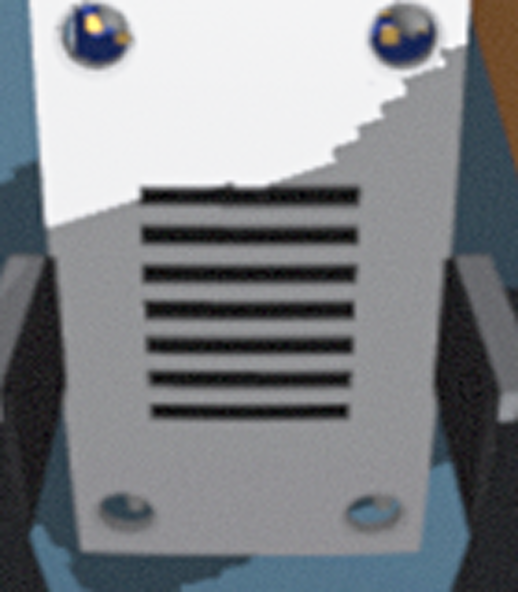

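Posts are in the holes but about 1 mm to the right and ahead, so I'm shifting +1 mm in x and y before going further.

Emit:
play_rows(motion=[[45,[0.5,0.5,0],[-0.002,0.002,0]],[45,[1,1,0],[-0.003,0.002,0]],[45,[1,1,2],[-0.003,0.002,0]],[45,[1,1,4],[-0.003,0.002,0]],[45,[1,1,6],[-0.003,0.002,0]],[45,[1,1,8],[-0.003,0.002,0]],[45,[1,1,10],[-0.003,0.002,0]],[45,[1,1,11],[-0.003,0.002,0]]])

```text
time_s: 38.65
position: [412.3, 190.1, 42.9]
ee_rot: [[-0.343, -0.939, -0.0], [-0.939, 0.343, -0.001], [0.001, 0.0, -1.0]]
wrist_force: [0.2, -0.1, -1.1]
gripper_width: 0.632
```

Emit:
play_rows(motion=[[45,[0,0,0.5],[0,0,0]],[45,[0,0,1],[0,0,0]],[45,[0,0,1.5],[0,0,0]],[45,[0,0,2],[0,0,0]],[45,[0,0,2.5],[0,0,0]],[45,[0,0,3],[0,0,0]],[45,[0,0,3],[0,0,0]],[45,[0,0,3],[0,0,0]]])

```text
time_s: 39.45
position: [412.3, 190.1, 40.2]
ee_rot: [[-0.344, -0.939, -0.0], [-0.939, 0.344, -0.0], [0.0, -0.0, -1.0]]
wrist_force: [0.1, -1.2, -1.7]
gripper_width: 0.635
```

Emit:
play_rows(motion=[[45,[0,0,0.4],[0,0,0]],[45,[0,0,0.8],[0,0,0]],[45,[0,0,1.2],[0,0,0]],[45,[0,0,1.6],[0,0,0]],[45,[0,0,1.6],[0,0,0]],[45,[0,0,1.6],[0,0,0]],[45,[0,0,1.6],[0,0,0]],[45,[0,0,1.6],[0,0,0]]])

```text
time_s: 40.25
position: [412.6, 190.2, 39.6]
ee_rot: [[-0.343, -0.939, 0.001], [-0.939, 0.343, -0.0], [-0.0, -0.001, -1.0]]
wrist_force: [-5.1, -1.4, 14.1]
gripper_width: 0.633
```

Emit:
play_rows(motion=[[70,[0,0,-1],[0,0,0]],[70,[0,0,-1],[0,0,0]],[70,[0,0,-1],[0,0,0]],[70,[0,0,-1],[0,0,0]],[70,[0,0,-8],[0,0,0]],[70,[0,0,-20],[0,0,0]],[70,[0,0,-50],[0,0,0]],[70,[0,0,-80],[0,0,0]]])

```text
time_s: 41.05
position: [411.9, 190.1, 119.6]
ee_rot: [[-0.343, -0.939, -0.001], [-0.939, 0.343, -0.001], [0.001, 0.001, -1.0]]
wrist_force: [0.6, 0.4, 0.1]
gripper_width: 0.817
```

```bash
python3 - <<'E'
from h import *
manip.get_image('top')
plan([(457.3,403.1,120,217.8),(457.3,403.1,42.5,217.8)])
E
```

```text
leg [-214.4, 32.3, 4.6] [-0.004, 0.004, 0.561]
leg [-0.0, 0.0, 77.5] [0.0, -0.0, -0.0]
```

Emit:
play_rows(motion=[[50,[-40,6,0],[0,0,0.1]],[50,[-80,12,0],[0,0,0.2]],[50,[-120,18,2],[0,0,0.3]],[50,[-160,24,4],[-0.002,0.002,0.4]],[50,[-195,29,4.6],[-0.002,0.002,0.5]],[50,[-214.4,32.3,4.6],[-0.002,0.002,0.561]],[50,[-214.4,32.3,4.6],[-0.002,0.002,0.561]],[50,[-214.4,32.3,4.6],[-0.002,0.002,0.561]]])

```text
time_s: 41.9
position: [455.3, 402.6, 113.7]
ee_rot: [[-0.789, -0.614, -0.003], [-0.614, 0.789, -0.002], [0.004, 0.001, -1.0]]
wrist_force: [0.6, 0.1, -0.4]
gripper_width: 0.586
```

```bash
python3 - <<'E'
from h import *
manip.get_image('top')
plan([(457.3,403.1,42.5,217.8)])
E
```

```text
leg [-2.4, -0.4, 71.3] [0.001, -0.003, 0.001]
```

Emit:
play_rows(motion=[[50,[-1.5,-0.4,20],[0,0,0]],[50,[-1.5,-0.4,40],[0,0,0]],[50,[-1.5,-0.4,55],[0,0,0]],[50,[-1.5,-0.4,65],[0,0,0]],[50,[-1.5,-0.4,70],[0,0,0]],[50,[-1.5,-0.4,71.3],[0,0,0]],[50,[-1.5,-0.4,71.3],[0,0,0]],[10,[-1.5,-0.4,71.3],[0,0,0]]], newtons=40)

```text
time_s: 42.75
position: [457.2, 403.3, 43.3]
ee_rot: [[-0.79, -0.612, -0.002], [-0.613, 0.79, -0.0], [0.002, 0.001, -1.0]]
wrist_force: [-0.0, -0.4, -0.8]
gripper_width: 0.434
```

Emit:
play_rows(motion=[[10,[0,0,0],[0,0,0]],[10,[0,0,0],[0,0,0]],[10,[0,0,0],[0,0,0]],[10,[0,0,0],[0,0,0]],[10,[0,0,0],[0,0,0]],[10,[0,0,0],[0,0,0]],[10,[0,0,0],[0,0,0]],[10,[0,0,0],[0,0,0]]])

```text
time_s: 43.55
position: [457.4, 403.1, 43.3]
ee_rot: [[-0.791, -0.612, -0.001], [-0.612, 0.791, -0.001], [0.002, 0.0, -1.0]]
wrist_force: [1.0, -3.7, 5.0]
gripper_width: 0.219
```

Emit:
play_rows(motion=[[10,[-5,0,0],[0,0,0]],[10,[-10,0,0],[0,0,0]],[10,[-15,0,0],[0,0,0]],[10,[-20,0,0],[0,0,0]],[10,[-25,0,0],[0,0,0]],[10,[-30,0,0],[0,0,0]],[10,[-35,0,0],[0,0,0]],[10,[-38,0,0],[0,0,0]]])

```text
time_s: 44.35
position: [487.5, 426.4, 43.3]
ee_rot: [[-0.791, -0.612, -0.002], [-0.612, 0.791, -0.001], [0.002, 0.0, -1.0]]
wrist_force: [0.4, -4.2, 7.2]
gripper_width: 0.22
```

Emit:
play_rows(motion=[[10,[-1,0,0],[0,0,0]],[10,[-2,0,0],[0,0,0]],[10,[-3,0,0],[0,0,0]],[10,[-4,0,0],[0,0,0]],[10,[-4.5,0,0],[0,0,0]],[10,[-4.5,0,0],[0,0,0]],[10,[-4.5,0,0],[0,0,0]],[10,[-4.5,0,0],[0,0,0]]])

```text
time_s: 45.15
position: [489.1, 427.6, 43.3]
ee_rot: [[-0.791, -0.612, -0.005], [-0.612, 0.791, -0.004], [0.006, -0.0, -1.0]]
wrist_force: [-6.7, -11.1, 13.1]
gripper_width: 0.221
```

Travel is 40.1 mm with the force rising. One more push, then release and withdraw.

Emit:
play_rows(motion=[[10,[-1,0,0],[0,0,0]],[10,[-2,0,0],[0,0,0]],[10,[-2,0,0],[0,0,0]],[10,[-2,0,0],[0,0,0]],[10,[-2,0,0],[0,0,0]],[10,[-2,0,0],[0,0,0]],[10,[-2,0,0],[0,0,0]],[10,[-2,0,0],[0,0,0]]])

```text
time_s: 45.95
position: [489.1, 427.6, 43.2]
ee_rot: [[-0.791, -0.612, -0.007], [-0.612, 0.791, -0.006], [0.01, -0.0, -1.0]]
wrist_force: [-13.7, -16.1, 19.1]
gripper_width: 0.222
```

Emit:
play_rows(motion=[[50,[0,0,0],[0,0,0]],[50,[0,0,0],[0,0,0]],[50,[0,0,0],[0,0,0]],[50,[0,0,0],[0,0,0]],[50,[0,0,-20],[0,0,0]],[50,[0,0,-60],[0,0,0]],[50,[0,0,-100],[0,0,0]],[80,[0,0,-120],[0,0,0]]])

```text
time_s: 46.75
position: [493.2, 431.2, 166.0]
ee_rot: [[-0.79, -0.613, 0.001], [-0.613, 0.79, 0.002], [-0.001, 0.001, -1.0]]
wrist_force: [0.5, 0.2, -0.2]
gripper_width: 0.734
```

```bash
python3 - <<'E'
from h import *
manip.get_image('top')
plan([(450,270,190,235)])
E
```

```text
leg [133.6, -100.9, -22.3] [-0.0, 0.005, -0.301]
```

Emit:
play_rows(motion=[[85,[30,-22,-22],[0,0,-0.07]],[85,[60,-45,-22],[0,0,-0.14]],[85,[90,-68,-22],[0,0,-0.21]],[85,[115,-87,-22],[0,0,-0.28]],[85,[133,-101,-22],[0,0,-0.3]],[85,[133,-101,-22],[0,0,-0.3]],[85,[133,-101,-22],[0,0,-0.3]],[85,[133,-101,-22],[0,0,-0.3]]])

```text
time_s: 47.6
position: [449.5, 269.9, 184.6]
ee_rot: [[-0.574, -0.819, -0.003], [-0.819, 0.574, -0.001], [0.002, 0.002, -1.0]]
wrist_force: [-0.6, 1.4, 0.4]
gripper_width: 0.993
```

```bash
python3 - <<'E'
from h import *
sc,ms=grab('scene','sc2.png'); im,m=grab('wrist','w13.png')
u,v=[int(a) for a in proj(ms,[410,188,30],'scene')];print(u,v)
a=cv2.resize(sc[v-40:v+40,u-80:u+27],(400,300),interpolation=cv2.INTER_CUBIC);b=cv2.resize(im,(400,300))
u,v=[int(q) for q in proj(m,[410,188,50],'wrist')]
c=cv2.resize(im[max(0,v-60):v+60,u-60:u+100],(400,300),interpolation=cv2.INTER_CUBIC)
cv2.imwrite('pics/chk.png',np.vstack([np.hstack([a,b]),np.hstack([c,cv2.resize(manip.get_image('top'),(400,300))])])[:,:,::-1])
hsv=cv2.cvtColor(im[:,:,::-1].copy(),cv2.COLOR_BGR2HSV)
E
```

```text
297 204
```

View pics/chk.png

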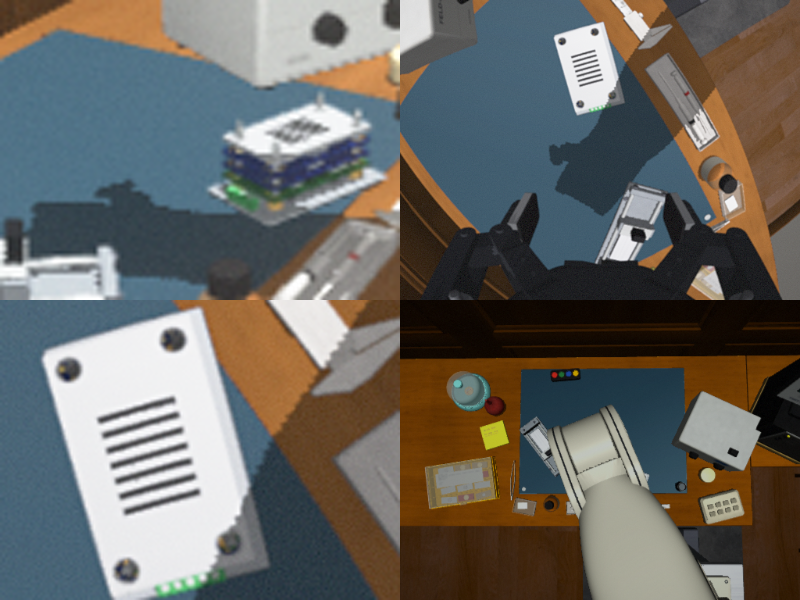

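The stack is even and flat: green at the bottom, then two blue boards and the cover, with all four posts poking through. The jaw is home, the other objects are in place and the robot is clear, so I'm handing in.

```bash
python3 -c "
from cell import manip
print(manip.hand_in())"
```

```text
the job is handed in; nothing more can be done
None
```

I rebuilt the stack and handed it in at about 48 s of the 210 s allowed. The order from the base up is the green board, both blue boards (only two were on the mat), then the aluminium cover.

- **Vise:** I drew the jaw back to its end stop, about 27 mm of travel, before lifting the green board out. With the vise empty I pushed it fully home, 40.1 mm. At both ends further pushing gave more force but no movement.
- **Seating:** The blue boards and the cover each met firm contact within about 0.5 mm of the expected height. The green board showed no clear contact force before I released it about a millimetre lower. The boards stacked on it then settled at the right heights, so it is down.
- **Final pictures:** The layers look even and flat, with all four posts through the cover. The jaw is closed, the robot is clear of everything, and the other things in view are where they were.

No check failed. Wrist readings stayed under about 30 N, and I saw no knock to any board.

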